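# Charge the icing press from a refill cartridge

### The arm

A 6-joint arm with a two-finger parallel gripper is mounted at the origin on the work surface. World frame = base frame: x ahead of the robot, y to its left, z up, the work surface at z = 0. Lengths are in m, angles in rad, forces in N, time in s.
With the tool pointing down it reaches from about 0.25 to 0.775 m from the base axis. Payload 4 kg.
Tool frame: the origin (TCP) lies between the finger pads; the fingertips stand 19 mm ahead of it and the grasp point (between the pads) is the TCP (finger_overhang is the z of the fingertips in the tool frame, in m); z points along the fingers, y is the line along which they close (so a half turn about z gives the same grasp; the last joint's range is limited). The gripper opens to 94 mm and grips with 3 to 60 N. Pads are 16 mm wide; open, the fingers measure 119 mm over their backs; the gripper's body (75 mm by 177 mm) begins 78 mm behind the grasp point.
Start: joints at [1.098, 0.087, 1.371, -0, 1.684, -0.103], TCP at [0.199, 0.513, 0.225] pointing down, gripper open.
Joint ranges: [-3.1, 3.1], [-0.76, 2.03], [0.27, 2.55], [-1.08, 4.22], [0.17, 2.65], [-2.57, 2.57]. Speed limits (rad/s): [2.79, 2.79, 3.14, 3.14, 3.14, 3.14].

### API

Orientations are given as a unit quaternion [x, y, z, w].
In Python, from workcell import * gives the robot as it stands. The module is installed in compiled form; this text tells all that it offers.
- The arm moves only by the tool play_rows, never from a script. Its argument "moves" is a list of rows, each an object with "xyz": the shift along the tool's x, y, z in units of 50 mm (1.0 is 50 mm), a list of three; "delta_rot": the turn, a rotation vector about the tool's x, y, z in units of 8 degrees (1.0 is 8 degrees), a list of three; "jaw": the opening, from 0 (shut) to 1 (fully open). A call has 1 to 10 rows; each row is the pose to reach, as a shift and turn from the pose commanded when the call began, along the tool's axes at that moment; what a row does not reach only later rows make up. A row lasts 1/10 s, in which the tool goes at most 50 mm and 8.59 degrees, less where a joint would pass 70% of its speed; a pose out of reach is approached as far as the arm can. A call with a gripper value outside its range is refused whole. The fingers move at their own pace and stop on an object; "grip_force" is the grip in N (left out, the last holds). Time passes only in rows, so rows that repeat a pose let the fingers close. It gives the time, the measured TCP pose, the force, the opening and the grip force at its end, in the units of the state.
- observe(): the state, without advancing time (a new reading comes with each control period).
- snapshot(name): name is "scene" or "top" or "wrist"; returns (picture, depth): 480x640x3 uint8, red, green, blue; 480x640 float32, m along the optical axis (not along the pixel's ray), 0 where there is no reading.
- camera_model(name): a dict with "fx", "fy", "cx", "cy" (pixels), "k1" (the pictures are not rectified: a ray, as slopes to the right and down, at radius r is drawn at 1 + k1 r^2 times it, then the intrinsics apply), "extrinsics" (4x4, takes a point from world to camera coordinates). Camera axes: x right, y down, z forward; pixel columns grow to the right and rows downward; lengths in m; the calibration is good to about 2 mm. A picture is of the moment at which its call begins: read the wrist's pose just before it. camera_model takes no time and is no camera call; for the wrist camera it gives the pose at the moment of the call.
- sign_off(): hands the job in; it is judged then, once.
The state is a dict: "t": time; "joints": joint angles; "joint_velocities": joint speeds; "tau": joint torques, N m; "position": TCP position; "orientation": TCP orientation; "ft_force": force on the tool from outside, world axes, zero at the start; "wrist_torque": the same for the moment, N m; "finger_gap": finger opening in m; "grip_force": force on a finger pad.
Only numpy, scipy, OpenCV 4.12 (cv2) and the standard library are available. Lean on these libraries where they do the work, as an engineer would, in place of code of your own. Each camera call takes 0.05 s, during which the arm holds its last target. There are 200 camera calls.

### The job

Get the icing press ready: pull its sprung lever forward all the way to the stop, then ease it slowly back to rest without letting it fly back. Then take the white refill cartridge standing on the table, press it squarely onto the tilted filling nipple until it snaps on, push on to sink the spring-loaded valve pin inside nearly all the way, and finish while still holding the cartridge pressed down against that spring. Leave the jar, the tub and the plate with the gingerbread house where they are.

Things in the scene. Friction and masses are not known exactly. Their poses are not given: they have to be found in the camera images.
- press: Hand-lever icing press, fixed to the table. White base plate 14 mm thick, x -75..75, y -170..95 mm in its frame; steel barrel 72 mm across, 140 mm high, axis at x 25, y 0; lever on its +y side; filling block (58 x 60 mm, top at 70 mm) with the tilted nipple on its -y side. Origin on the table, z up, front (-x) roughly towards the robot.
- lever (a joint): Sprung lever's angle about its pivot, which runs along the press's y: 0 at rest (leaning 25 degrees back, to the press's +x), growing as its top is pulled forward (press's -x); stop at 0.95 rad. The spring pulls back with about 2 N at the handle at first, 5 N at the stop; let go far out, it flies back.
- lever_grip (a point): Centre of the free part of the lever's black handle: a round bar 14 mm thick, 82 mm long, level along the press's y, its -y end fixed to the steel lever arm 52 mm away, its free end 30 mm beyond this point. 130 mm from the pivot axis, 243 mm above the table at rest, clear below and above. Moves on an arc about lever_pivot in the press's x-z plane.
- lever_pivot (a point): Point on the lever's pivot axis abreast of lever_grip (same y in the press's frame), 125 mm above the table; fixed.
- nipple: Filling nipple, fixed on the press: round steel stub 20 mm thick, tilted 25 degrees from vertical towards the press's -x. Origin on its axis 76 mm above the table, where it leaves its dark collar; z points out along the axis. Three sprung balls stand 3.5 mm out of it at z = 25.5 mm: the cartridge's lip is pushed past them (about 12 N), then they snap out behind it and hold it on.
- nipple_tip (a point): End of the nipple's steel stub, on its axis at nipple z = 40 mm (the last 6 mm taper to 12 mm diameter). From it the brass valve pin, 8 mm thick, sticks out 9 mm further when free. Axes as the nipple's.
- valve_pin (a joint): How far the sprung valve pin is pushed into the nipple, in m: 0 free, 0.008 fully in. Its spring pushes back with 4 N at the start, 11 N fully in. A snapped-on cartridge that is let go leaves it at 0.001 to 0.002; hold it at 0.006 to 0.008.
- cartridge: Refill cartridge, loose, white plastic, about 0.17 kg, round about its z, standing on the table, socket mouth down. Origin at the centre of the mouth face, z up through it. Inside: lip of 23 mm bore from z = 0 to 9 mm, chamber of 29 mm bore to 34, closed floor. On the nipple the floor meets the pin with this origin at nipple z = 15 mm; snapped on at about 13.5, pin fully in at 7.
- cartridge_grip (a point): Point on the cartridge's axis at its z = 72 mm, to grip. Outside, the cartridge is a socket body 52 mm in diameter up to z = 50 mm (thin grey ring at 40), then a flat shoulder, then a grip barrel 32 mm in diameter from 50 to 102 mm. Fingertips just above the shoulder can push on it.
- jar: Bystander: glass jar with a metal lid, 60 mm in diameter, 75 mm high, standing on the table. Origin under its centre. It and the cartridge stand on opposite sides of the press; which is on which side varies.
- house_plate: Bystander: paper plate 210 mm across with a brown gingerbread house about 95 mm high, beyond the press. Origin under its centre.
- tub: Bystander: open white plastic tub, 90 mm across, 70 mm high, beyond the press. Origin under its centre.
There are look-alikes about, which are no part of the job. Leave any green or turquoise look-alike of the cartridge alone.

How it is judged:
On the way, in this order (a step that is already met when the one before it is completed fails the run):
1. the lever is pulled forward to its stop (past 0.85 rad) (value of joint lever above 0.85 rad), for 0.05 s.
2. the lever is back at rest (below 0.1 rad) (value of joint lever below 0.1 rad), for 0.2 s.
3. the cartridge is snapped squarely onto the nipple (x of cartridge in the frame of nipple between -0.004 and 0.004 m and y of cartridge in the frame of nipple between -0.004 and 0.004 m and angle between the z axis of cartridge and the z axis of nipple, either way round below 0.14 rad and z of cartridge in the frame of nipple between -0.002 and 0.0145 m and angle between cartridge's own z axis and vertical below 1.2 rad), for 0.1 s.
At the end, for the whole second after the job is handed in: Through the last second: cartridge on the nipple (4 mm, 0.14 rad), its mouth under 11.5 mm from the nipple's origin, valve pin in more than 4.5 mm, cartridge pushing on the press with over 5 N, fingers on the cartridge with over 3 N, lever at rest (under 0.1 rad) (x of cartridge in the frame of nipple between -0.004 and 0.004 m and y of cartridge in the frame of nipple between -0.004 and 0.004 m and angle between the z axis of cartridge and the z axis of nipple, either way round below 0.14 rad and z of cartridge in the frame of nipple between -0.002 and 0.0115 m and angle between cartridge's own z axis and vertical below 1.2 rad and value of joint valve_pin above 0.0045 m and value of joint lever below 0.1 rad and contact force between the fingers and cartridge above 3 N and contact force between cartridge and press above 5 N and contact force between cartridge and table below 0.1 N); the arm keeps its last pose, push and grip.
It fails at once if the lever is let fly back (faster than 2 rad/s) (velocity of joint lever below -2 rad/s).
It fails at once if the jar is pushed aside by more than 30 mm or tipped (distance of jar from where it was at the start of the episode above 0.03 m or angle between jar's own z axis and vertical above 0.3 rad).
It fails at once if the plate with the gingerbread house is pushed aside by more than 30 mm or tipped (distance of house_plate from where it was at the start of the episode above 0.03 m or angle between house_plate's own z axis and vertical above 0.3 rad).
It fails at once if the tub is pushed aside by more than 30 mm or tipped (distance of tub from where it was at the start of the episode above 0.03 m or angle between tub's own z axis and vertical above 0.3 rad).
It also fails if it takes over 61 s, if anything falls off the work surface, if the arm or the gripper's body presses on something with over 40 N, if the wrist force passes 120 N, or if a joint passes its speed limit or range.

## Working session

There is one attempt and no reset: what is moved stays moved. The work goes in short steps, Python scripts to look and compute and a tool call to move; the robot and the scene stay as the last step left them, time stands still between calls to the robot, and variables do not carry over. Pictures are saved under pics/ and viewed, at most 10 in all, crops included, and the job is handed in when it is done.

Besides the shell and the picture viewer there is one more tool, called after ">>>" as a command line: name --argument value ..., lists and objects as JSON in quotes. play_rows: Moves the arm, as the interface text tells. Its arguments: {"type":"object","properties":{"moves":{"type":"array","items":{"type":"object","properties":{"xyz":{"type":"array","items":{"type":"number"}},"delta_rot":{"type":"array","items":{"type":"number"}},"jaw":{"type":"number"}}}},"grip_force":{"type":"number"}},"required":["moves"]}

```bash
mkdir -p pics; python3 - <<'E'
from workcell import *
import cv2,numpy as np
s=observe();print({k:np.round(v,3) for k,v in s.items()})
for n in("scene","top"):
    c=camera_model(n);print(n,{k:np.round(v,3) for k,v in c.items()})
    p,d=snapshot(n);cv2.imwrite(f'pics/{n}0.png',p[:,:,::-1]);np.savez(f'{n}0.npz',p=p,d=d)
E
```

```text
{'t': np.float64(0.0), 'joints': array([ 1.098,  0.088,  1.372, -0.   ,  1.684, -0.103]), 'joint_velocities': array([ 0.001,  0.001,  0.002, -0.001,  0.001, -0.002]), 'tau': array([-1.0000e-03, -3.4018e+01, -3.0243e+01,  7.2000e-02,  3.3000e-02,
       -0.0000e+00]), 'position': array([0.199, 0.512, 0.223]), 'orientation': array([ 0.184,  0.983, -0.001, -0.   ]), 'ft_force': array([-0.281, -0.41 , -0.338]), 'wrist_torque': array([-0.035, -0.04 ,  0.038]), 'grip_force': np.float64(0.0), 'finger_gap': np.float64(0.094)}
scene {'fx': np.float64(469.614), 'fy': np.float64(469.614), 'cx': np.float64(318.581), 'cy': np.float64(235.517), 'k1': np.float64(-0.107), 'extrinsics': array([[-0.299,  0.954, -0.017,  0.222],
       [ 0.74 ,  0.221, -0.635, -0.297],
       [-0.602, -0.203, -0.772,  1.483],
       [ 0.   ,  0.   ,  0.   ,  1.   ]])}
top {'fx': np.float64(542.651), 'fy': np.float64(542.651), 'cx': np.float64(319.812), 'cy': np.float64(243.726), 'k1': np.float64(-0.127), 'extrinsics': array([[-0.007, -1.   , -0.015, -0.023],
       [-0.996,  0.008, -0.094,  0.606],
       [ 0.094,  0.015, -0.995,  1.459],
       [ 0.   ,  0.   ,  0.   ,  1.   ]])}
```

View pics/scene0.png

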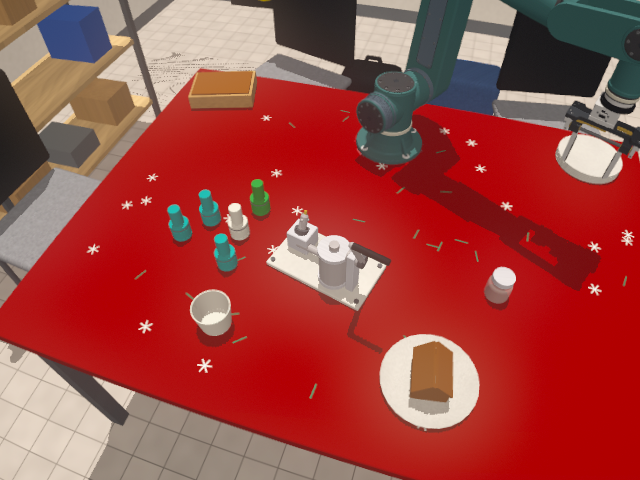

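View pics/top0.png

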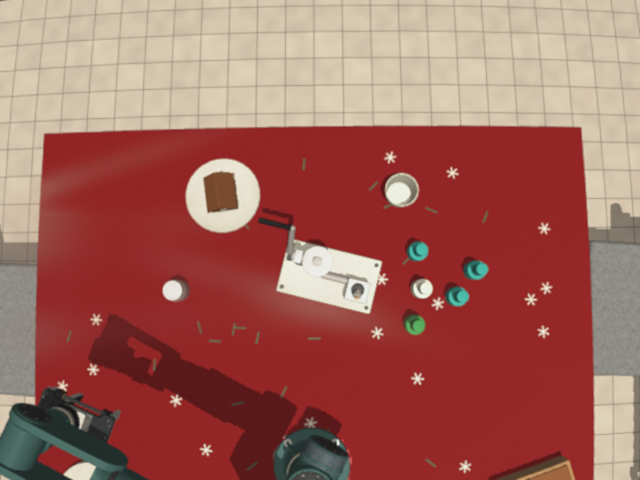

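```bash
cat > h.py <<'E'
from workcell import *
import cv2,numpy as np
from scipy.spatial.transform import Rotation as R
from scipy.optimize import least_squares
def cloud(n,d,c=None):
    c=c or camera_model(n);v,u=np.mgrid[:480,:640]
    K=np.array([[c['fx'],0,c['cx']],[0,c['fy'],c['cy']],[0,0,1.]])
    uv=np.stack([u,v],-1).reshape(-1,1,2).astype(float)
    r=cv2.undistortPoints(uv,K,np.array([c['k1'],0,0,0,0.]))[:,0].reshape(480,640,2)
    P=np.dstack([r*d[...,None],d]);E=np.array(c['extrinsics'])
    W=(P-E[:3,3])@E[:3,:3]; W[d<=0]=np.nan; return W
def proj(n,X,c=None):
    c=c or camera_model(n);E=np.array(c['extrinsics']);p=E[:3,:3]@np.array(X)+E[:3,3];s=p[:2]/p[2]
    s=s*(1+c['k1']*(s@s));return c['fx']*s[0]+c['cx'],c['fy']*s[1]+c['cy']
def circ(q):
    f=least_squares(lambda a:np.hypot(*(q-a[:2]).T)-a[2],[*q.mean(0),.02],loss='soft_l1',f_scale=.002);return f.x
E
python3 - <<'E'
from h import *
for n in("top","scene"):
    z=np.load(n+'0.npz');p=z['p'].astype(int);W=cloud(n,z['d']);Z=W[...,2]
    white=(p.min(-1)>110)&(p.max(-1)-p.min(-1)<50)
    print(n,'table z',np.nanmedian(Z[(p[...,0]>120)&(p[...,1]<40)]))
    m=white&(abs(Z-.014)<.007)&(abs(W[...,0]-.47)<.25)&(abs(W[...,1]+.05)<.22)
    m=cv2.morphologyEx(m.astype(np.uint8),cv2.MORPH_OPEN,np.ones((3,3)))
    k,l,st,ce=cv2.connectedComponentsWithStats(m);i=1+np.argmax(st[1:,4])
    q=W[l==i][:,:2].astype(np.float32);print('plate',cv2.minAreaRect(q),cv2.boxPoints(cv2.minAreaRect(q)).round(4).tolist())
    def blob(name,m):
        q=W[m];print(name,len(q),np.nanmean(q,0).round(4),np.nanmin(q,0).round(3),np.nanmax(q,0).round(3))
    if n=='top':
        u0=(423,287)
        box=np.zeros_like(Z,bool);box[270:305,405:440]=1
        blob('carttop',box&(abs(Z-.102)<.006)); blob('cartsh',box&(abs(Z-.05)<.006))
        box[:]=0;box[200:245,250:305]=1; blob('handle',box&(Z>.2))
        box[:]=0;box[240:280,295:340]=1; blob('barrel',box&(abs(Z-.14)<.01))
        box[:]=0;box[270:310,335:380]=1; blob('block',box&(abs(Z-.07)<.007)); blob('nip',box&(Z>.085)&(Z<.2))
        dk=(p.max(-1)<60);box[:]=0;box[200:245,250:305]=1;blob('handledark',box&(Z>.15)&dk)
        for nm,(a,b,cc,d) in dict(jar=(270,310,155,195)).items():
            box[:]=0;box[a:b,cc:d]=1;blob(nm,box&(Z>.065))
        I=cv2.resize(z['p'][190:350,240:500,::-1],None,fx=3,fy=3,interpolation=cv2.INTER_CUBIC);cv2.imwrite('pics/crop1.png',I)
E
```

```text
top table z 0.0007073251527313436
plate ((0.5193652510643005, -0.05033445358276367), (0.2653762400150299, 0.15025056898593903), 75.75302124023438) [[0.4138999879360199, -0.16050000488758087], [0.559499979019165, -0.19740000367164612], [0.6248000264167786, 0.05979999899864197], [0.47920000553131104, 0.09679999947547913]]
carttop 113 [ 0.4821 -0.3029  0.1021] [ 0.468 -0.319  0.096] [ 0.497 -0.287  0.108]
cartsh 134 [ 0.4813 -0.2965  0.0503] [ 0.458 -0.329  0.044] [ 0.506 -0.277  0.055]
handle 282 [0.628  0.0653 0.2434] [0.597 0.03  0.2  ] [0.65  0.115 0.256]
barrel 258 [ 0.5585 -0.0022  0.1375] [ 0.519 -0.055  0.13 ] [0.588 0.034 0.149]
block 332 [ 0.4781 -0.1246  0.0705] [ 0.444 -0.158  0.063] [ 0.51  -0.091  0.077]
nip 93 [ 0.4713 -0.1225  0.1045] [ 0.455 -0.135  0.085] [ 0.494 -0.111  0.124]
handledark 127 [0.6333 0.0746 0.25  ] [0.62  0.039 0.243] [0.645 0.112 0.255]
jar 325 [0.4798 0.3663 0.0754] [0.454 0.34  0.065] [0.505 0.393 0.084]
scene table z -0.0012391098193397147
plate ((0.5210840702056885, -0.05098274350166321), (0.26561394333839417, 0.14871689677238464), 75.81385803222656) [[0.4163999855518341, -0.1615000069141388], [0.5605999827384949, -0.1979999989271164], [0.6256999969482422, 0.05959999933838844], [0.4814999997615814, 0.09600000083446503]]
```

View pics/crop1.png

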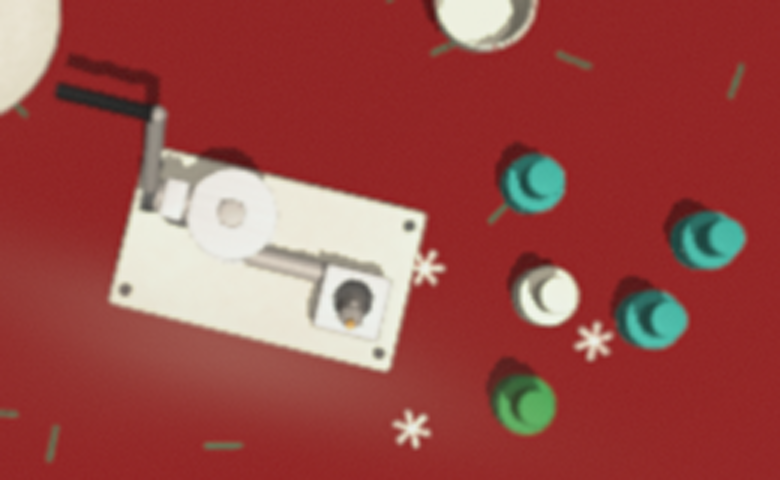

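>>> play_rows --moves '[{"xyz": [-11.26, -4.82, -1.7], "delta_rot": [0, 0, 10.4], "jaw": 0.5}, {"xyz": [-11.26, -4.82, -1.7], "delta_rot": [0, 0, 10.4], "jaw": 0.5}, {"xyz": [-11.26, -4.82, -1.7], "delta_rot": [0, 0, 10.4], "jaw": 0.5}, {"xyz": [-11.26, -4.82, -1.7], "delta_rot": [0, 0, 10.4], "jaw": 0.5}, {"xyz": [-11.26, -4.82, -1.7], "delta_rot": [0, 0, 10.4], "jaw": 0.5}, {"xyz": [-11.26, -4.82, -1.7], "delta_rot": [0, 0, 10.4], "jaw": 0.5}, {"xyz": [-11.26, -4.82, -1.7], "delta_rot": [0, 0, 10.4], "jaw": 0.5}, {"xyz": [-11.26, -4.82, -1.7], "delta_rot": [0, 0, 10.4], "jaw": 0.5}, {"xyz": [-11.26, -4.82, -1.7], "delta_rot": [0, 0, 10.4], "jaw": 0.5}, {"xyz": [-11.26, -4.82, -1.7], "delta_rot": [0, 0, 10.4], "jaw": 0.5}]'

```text
t: 1.1
position: [0.5538, 0.1648, 0.293]
orientation: [0.792, 0.611, -0.0, -0.0]
ft_force: [-0.1, 0.4, -0.3]
finger_gap: 0.0473
grip_force: 0.0
```

```bash
cat >> h.py <<'E'
def go(pos,quat=None,Rm=None):
    "units for play_rows to reach the pose, from the measured pose"
    s=observe();A=R.from_quat(s['orientation']);B=A if quat is None and Rm is None else (R.from_matrix(Rm) if Rm is not None else R.from_quat(quat))
    print('at',np.round(s['position'],4),np.round(A.as_matrix(),3).tolist(),'t',round(s['t'],2),'F',np.round(s['ft_force'],1),'gap',round(s['finger_gap'],4))
    print('xyz',(A.inv().apply(np.array(pos)-s['position'])/.05).round(3),'rot',(np.rad2deg((A.inv()*B).as_rotvec())/8).round(3))
yaw=np.deg2rad(-14.2);ex=np.array([np.cos(yaw),np.sin(yaw),0]);ey=np.array([-np.sin(yaw),np.cos(yaw),0]);ez=np.array([0,0,1.])
O=np.array([.5294,-.0143,0])
def press(x,y,z):return O+x*ex+y*ey+z*ez
def tool(tilt=0,s=1):
    "tool y along s*press x, z down, tilted: z towards +x by tilt"
    t=np.deg2rad(tilt);z=np.sin(t)*ex-np.cos(t)*ez;y=s*(np.cos(t)*ex+np.sin(t)*ez);return np.stack([np.cross(y,z),y,z],1)
E
python3 - <<'E'
from h import *
go([.6366,.0834,.31],Rm=tool())
E
```

```text
at [0.5538 0.1648 0.293 ] [[0.254, 0.967, -0.001], [0.967, -0.254, 0.0], [-0.0, -0.001, -1.0]] t 1.1 F [-0.1  0.4 -0.3] gap 0.0473
xyz [-1.156  2.014 -0.342] rot [-0.006  0.    -0.061]
```

>>> play_rows --moves '[{"xyz": [-1.156, 2.014, -0.342], "delta_rot": [0, 0, -0.06], "jaw": 0.5}, {"xyz": [-1.156, 2.014, -0.342], "delta_rot": [0, 0, -0.06], "jaw": 0.5}, {"xyz": [-1.156, 2.014, -0.342], "delta_rot": [0, 0, -0.06], "jaw": 0.5}, {"xyz": [-1.156, 2.014, -0.342], "delta_rot": [0, 0, -0.06], "jaw": 0.5}, {"xyz": [-1.156, 2.014, -0.342], "delta_rot": [0, 0, -0.06], "jaw": 0.5}]'

```text
t: 1.6
position: [0.6356, 0.0858, 0.3094]
orientation: [0.788, 0.616, -0.001, -0.001]
ft_force: [-0.4, 0.4, 0.4]
finger_gap: 0.0468
grip_force: 0.0
```

```bash
python3 - <<'E'
from h import *
c=camera_model('wrist');p,d=snapshot('wrist');cv2.imwrite('pics/w1.png',p[:,:,::-1]);W=cloud('wrist',d,c)
dk=(p.max(-1)<60)&(abs(W[...,2]-.243)<.02)
q=W[dk];print(len(q),np.nanmean(q,0),np.nanmin(q,0),np.nanmax(q,0))
print('expected grip px',proj('wrist',[.6366,.0834,.25],c))
go([.6366,.0834,.243],Rm=tool())
E
```

```text
2112 [0.63526046 0.07730006 0.2484437 ] [0.61917074 0.03534334 0.24217292] [0.65038275 0.11466941 0.25128791]
expected grip px (np.float64(320.69630329522346), np.float64(265.2337175412132))
at [0.6353 0.0865 0.3099] [[0.239, 0.971, -0.001], [0.971, -0.239, 0.001], [0.0, -0.001, -1.0]] t 1.65 F [-0.8  0.5  0. ] gap 0.0472
xyz [-0.054  0.043  1.338] rot [-0.01  -0.002  0.044]
```

View pics/w1.png

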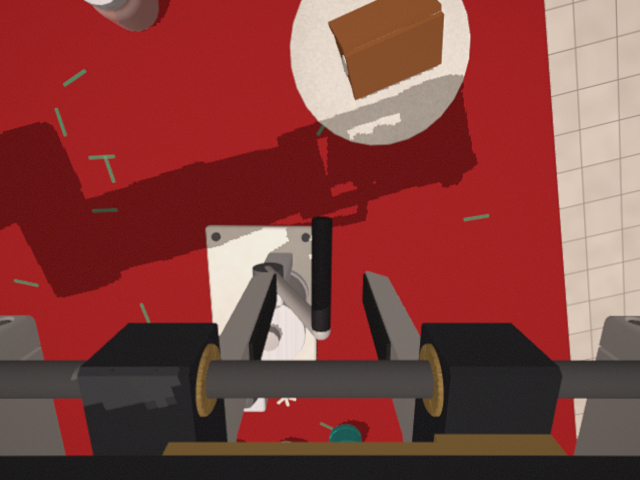

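>>> play_rows --moves '[{"xyz": [-0.0, 0.04, 0.5], "jaw": 0.5}, {"xyz": [0, 0.04, 1.0], "jaw": 0.5}, {"xyz": [0, 0.04, 1.34], "jaw": 0.4}, {"xyz": [0, 0.04, 1.34], "jaw": 0.2}, {"xyz": [0, 0.04, 1.34], "jaw": 0.2}, {"xyz": [0, 0.04, 1.34], "jaw": 0.2}]'

```text
invalid input
```

```bash
python3 - <<'E'
from h import *
go([.6366,.0834,.243],Rm=tool())
a0=np.deg2rad(25)
for th in np.linspace(0,.93,13)[1:]:
    a=a0-th;print(round(th,2),(.13*(np.sin(a)-np.sin(a0))/.05).round(2),(-.13*(np.cos(a)-np.cos(a0))/.05).round(2))
E
```

```text
at [0.6353 0.0865 0.3099] [[0.239, 0.971, -0.001], [0.971, -0.239, 0.001], [0.0, -0.001, -1.0]] t 1.65 F [-0.8  0.5  0. ] gap 0.0472
xyz [-0.054  0.043  1.338] rot [-0.01  -0.002  0.044]
0.08 -0.19 -0.08
0.16 -0.38 -0.14
0.23 -0.57 -0.19
0.31 -0.77 -0.22
0.39 -0.97 -0.24
0.46 -1.17 -0.24
0.54 -1.37 -0.23
0.62 -1.57 -0.2
0.7 -1.77 -0.16
0.78 -1.96 -0.1
0.85 -2.15 -0.02
0.93 -2.33 0.07
```

Needs delta_rot in every row.

>>> play_rows --moves '[{"xyz": [0, 0.04, 0.5], "delta_rot": [0, 0, 0], "jaw": 0.5}, {"xyz": [0, 0.04, 1.0], "delta_rot": [0, 0, 0], "jaw": 0.5}, {"xyz": [0, 0.04, 1.34], "delta_rot": [0, 0, 0], "jaw": 0.4}, {"xyz": [0, 0.04, 1.34], "delta_rot": [0, 0, 0], "jaw": 0.2}, {"xyz": [0, 0.04, 1.34], "delta_rot": [0, 0, 0], "jaw": 0.2}, {"xyz": [0, 0.04, 1.34], "delta_rot": [0, 0, 0], "jaw": 0.2}]'

```text
t: 2.25
position: [0.6381, 0.0859, 0.2454]
orientation: [0.787, 0.617, 0.001, 0.001]
ft_force: [-0.6, -0.0, -0.2]
finger_gap: 0.0202
grip_force: 0.0
```

>>> play_rows --moves '[{"xyz": [0, -0.19, -0.08], "delta_rot": [0, 0, 0], "jaw": 0.2}, {"xyz": [0, -0.38, -0.14], "delta_rot": [0, 0, 0], "jaw": 0.2}, {"xyz": [0, -0.57, -0.19], "delta_rot": [0, 0, 0], "jaw": 0.2}, {"xyz": [0, -0.77, -0.22], "delta_rot": [0, 0, 0], "jaw": 0.2}, {"xyz": [0, -0.97, -0.24], "delta_rot": [0, 0, 0], "jaw": 0.2}, {"xyz": [0, -1.17, -0.24], "delta_rot": [0, 0, 0], "jaw": 0.2}, {"xyz": [0, -1.37, -0.23], "delta_rot": [0, 0, 0], "jaw": 0.2}, {"xyz": [0, -1.57, -0.2], "delta_rot": [0, 0, 0], "jaw": 0.2}, {"xyz": [0, -1.77, -0.16], "delta_rot": [0, 0, 0], "jaw": 0.2}, {"xyz": [0, -1.96, -0.1], "delta_rot": [0, 0, 0], "jaw": 0.2}]'

```text
t: 3.25
position: [0.542, 0.1088, 0.248]
orientation: [0.788, 0.616, -0.0, -0.0]
ft_force: [4.5, -0.6, 3.5]
finger_gap: 0.019
grip_force: 2.1
```

>>> play_rows --moves '[{"xyz": [0, -0.19, 0.06], "delta_rot": [0, 0, 0], "jaw": 0.2}, {"xyz": [0, -0.36, 0.15], "delta_rot": [0, 0, 0], "jaw": 0.2}, {"xyz": [0, -0.45, 0.18], "delta_rot": [0, 0, 0], "jaw": 0.2}, {"xyz": [0, -0.45, 0.18], "delta_rot": [0, 0, 0], "jaw": 0.2}, {"xyz": [0, -0.45, 0.18], "delta_rot": [0, 0, 0], "jaw": 0.2}]'

```text
t: 3.75
position: [0.521, 0.1141, 0.2388]
orientation: [0.787, 0.616, -0.0, -0.0]
ft_force: [4.0, -0.7, 1.2]
finger_gap: 0.0186
grip_force: 2.3
```

```bash
python3 - <<'E'
from h import *
s=observe();r=s['position']-O;print('press',r@ex,r@ey,r[2]);
p,d=snapshot('scene');W=cloud('scene',d)
r=W-O;Q=np.stack([r@ex,r@ey,W[...,2]],-1)
m=(p.max(-1)<60)&(Q[...,1]>.135)&(Q[...,1]<.165)&(Q[...,2]>.2)&(Q[...,2]<.28)&(abs(Q[...,0])<.12)
print(m.sum(),np.nanmedian(Q[m],0))
go(s['position'],Rm=tool())
E
```

```text
press -0.03967240381214778 0.12237226454841463 0.23879346705324284
0 [nan nan nan]
at [0.5212 0.114  0.2389] [[0.24, 0.971, -0.0], [0.971, -0.24, 0.0], [-0.0, -0.0, -1.0]] t 3.8 F [ 4.8 -0.4  0.6] gap 0.019
xyz [-0.    -0.004  0.003] rot [-0.003  0.     0.036]
  return np.nanmean(a, axis, out=out, keepdims=keepdims)
```

>>> play_rows --moves '[{"xyz": [0, -0.06, 0.02], "delta_rot": [0, 0, 0], "jaw": 0.2}, {"xyz": [0, -0.1, 0.04], "delta_rot": [0, 0, 0], "jaw": 0.2}, {"xyz": [0, -0.1, 0.04], "delta_rot": [0, 0, 0], "jaw": 0.2}]'

```text
t: 4.1
position: [0.5184, 0.1147, 0.2375]
orientation: [0.788, 0.616, 0.002, 0.002]
ft_force: [9.6, -1.0, -0.3]
finger_gap: 0.0191
grip_force: 4.8
```

>>> play_rows --moves '[{"xyz": [0, 0.1, -0.03], "delta_rot": [0, 0, 0], "jaw": 0.2}, {"xyz": [0, 0.19, -0.08], "delta_rot": [0, 0, 0], "jaw": 0.2}, {"xyz": [0, 0.28, -0.13], "delta_rot": [0, 0, 0], "jaw": 0.2}, {"xyz": [0, 0.37, -0.17], "delta_rot": [0, 0, 0], "jaw": 0.2}, {"xyz": [0, 0.46, -0.2], "delta_rot": [0, 0, 0], "jaw": 0.2}, {"xyz": [0, 0.56, -0.23], "delta_rot": [0, 0, 0], "jaw": 0.2}, {"xyz": [0, 0.66, -0.26], "delta_rot": [0, 0, 0], "jaw": 0.2}, {"xyz": [0, 0.76, -0.29], "delta_rot": [0, 0, 0], "jaw": 0.2}, {"xyz": [0, 0.86, -0.31], "delta_rot": [0, 0, 0], "jaw": 0.2}, {"xyz": [0, 0.96, -0.33], "delta_rot": [0, 0, 0], "jaw": 0.2}]'

```text
t: 5.1
position: [0.563, 0.1035, 0.2539]
orientation: [0.788, 0.616, -0.0, -0.0]
ft_force: [3.8, -0.9, -2.8]
finger_gap: 0.0189
grip_force: 1.7
```

>>> play_rows --moves '[{"xyz": [0, 0.1, -0.01], "delta_rot": [0, 0, 0], "jaw": 0.2}, {"xyz": [0, 0.2, -0.02], "delta_rot": [0, 0, 0], "jaw": 0.2}, {"xyz": [0, 0.3, -0.02], "delta_rot": [0, 0, 0], "jaw": 0.2}, {"xyz": [0, 0.4, -0.02], "delta_rot": [0, 0, 0], "jaw": 0.2}, {"xyz": [0, 0.5, -0.01], "delta_rot": [0, 0, 0], "jaw": 0.2}, {"xyz": [0, 0.6, 0.0], "delta_rot": [0, 0, 0], "jaw": 0.2}, {"xyz": [0, 0.7, 0.02], "delta_rot": [0, 0, 0], "jaw": 0.2}, {"xyz": [0, 0.8, 0.04], "delta_rot": [0, 0, 0], "jaw": 0.2}, {"xyz": [0, 0.9, 0.07], "delta_rot": [0, 0, 0], "jaw": 0.2}, {"xyz": [0, 1.0, 0.1], "delta_rot": [0, 0, 0], "jaw": 0.2}]'

```text
t: 6.1
position: [0.6119, 0.0914, 0.2492]
orientation: [0.788, 0.616, 0.0, 0.0]
ft_force: [1.4, -2.7, -0.7]
finger_gap: 0.0189
grip_force: 1.2
```

```bash
python3 - <<'E'
from h import *
go([.639,.0855,.2445],Rm=tool())
E
```

```text
at [0.6119 0.0914 0.2492] [[0.241, 0.971, 0.001], [0.971, -0.241, -0.0], [-0.0, 0.001, -1.0]] t 6.1 F [ 1.4 -2.7 -0.7] gap 0.0189
xyz [0.017 0.555 0.095] rot [0.007 0.    0.035]
```

>>> play_rows --moves '[{"xyz": [0, 0.1, 0.03], "delta_rot": [0, 0, 0], "jaw": 0.2}, {"xyz": [0, 0.2, 0.05], "delta_rot": [0, 0, 0], "jaw": 0.2}, {"xyz": [0, 0.3, 0.08], "delta_rot": [0, 0, 0], "jaw": 0.2}, {"xyz": [0, 0.4, 0.11], "delta_rot": [0, 0, 0], "jaw": 0.2}, {"xyz": [0, 0.5, 0.13], "delta_rot": [0, 0, 0], "jaw": 0.2}, {"xyz": [0, 0.57, 0.13], "delta_rot": [0, 0, 0], "jaw": 0.2}, {"xyz": [0, 0.57, 0.13], "delta_rot": [0, 0, 0], "jaw": 0.2}, {"xyz": [0, 0.57, 0.13], "delta_rot": [0, 0, 0], "jaw": 0.2}, {"xyz": [0, 0.57, 0.13], "delta_rot": [0, 0, 0], "jaw": 0.2}]'

```text
t: 7.0
position: [0.6388, 0.085, 0.2426]
orientation: [0.787, 0.616, 0.0, -0.0]
ft_force: [0.3, -0.2, -0.7]
finger_gap: 0.0185
grip_force: 0.0
```

>>> play_rows --moves '[{"xyz": [0, 0, 0], "delta_rot": [0, 0, 0], "jaw": 0.5}, {"xyz": [0, 0, 0], "delta_rot": [0, 0, 0], "jaw": 0.5}, {"xyz": [0, 0, 0], "delta_rot": [0, 0, 0], "jaw": 0.5}, {"xyz": [0, 0, -1], "delta_rot": [0, 0, 0], "jaw": 0.6}, {"xyz": [0, 0, -1.4], "delta_rot": [0, 0, 0], "jaw": 0.7}, {"xyz": [0, 0, -1.4], "delta_rot": [0, 0, 0], "jaw": 0.7}]'

```text
t: 7.6
position: [0.64, 0.0849, 0.3173]
orientation: [0.787, 0.616, 0.004, 0.002]
ft_force: [0.2, -0.5, 0.6]
finger_gap: 0.0634
grip_force: 0.0
```

```bash
python3 - <<'E'
from h import *
p,d=snapshot('top');W=cloud('top',d)
m=np.zeros((480,640),bool);m[265:310,395:445]=1
t=m&(p.min(-1)>110)&(p.max(-1)-p.min(-1)<60)&(W[...,2]>.09);
# outline circle of top face in world coords: contour pixels
q=W[t];print('carttop',len(q),q.mean(0),q.min(0),q.max(0))
w=np.load('top0.npz')
print('nip tip expected', press(-.0228-.0169,-.1195,.112))
# approach over cartridge with a stop where wrist cam sees it
go([.45,-.29,.25],Rm=tool())
E
```

```text
carttop 123 [ 0.48193887 -0.30239636  0.1025797 ] [ 0.46599203 -0.31867072  0.09391096] [ 0.49706038 -0.28727737  0.11112511]
nip tip expected [ 0.46159879 -0.12041002  0.112     ]
at [0.6395 0.0849 0.3146] [[0.24, 0.971, 0.005], [0.971, -0.24, 0.0], [0.001, 0.004, -1.0]] t 7.65 F [0.8 1.2 0.4] gap 0.0649
xyz [-8.19  -1.884  1.272] rot [ 0.032 -0.01   0.037]
```

>>> play_rows --moves '[{"xyz": [-8.25, -1.28, 1.3], "delta_rot": [0.03, -0.01, 0.04], "jaw": 0.7}, {"xyz": [-8.25, -1.28, 1.3], "delta_rot": [0.03, -0.01, 0.04], "jaw": 0.7}, {"xyz": [-8.25, -1.28, 1.3], "delta_rot": [0.03, -0.01, 0.04], "jaw": 0.7}, {"xyz": [-8.25, -1.28, 1.3], "delta_rot": [0.03, -0.01, 0.04], "jaw": 0.7}, {"xyz": [-8.25, -1.28, 1.3], "delta_rot": [0.03, -0.01, 0.04], "jaw": 0.7}, {"xyz": [-8.25, -1.28, 1.3], "delta_rot": [0.03, -0.01, 0.04], "jaw": 0.7}, {"xyz": [-8.25, -1.28, 1.3], "delta_rot": [0.03, -0.01, 0.04], "jaw": 0.7}, {"xyz": [-8.25, -1.28, 1.3], "delta_rot": [0.03, -0.01, 0.04], "jaw": 0.7}, {"xyz": [-8.25, -1.28, 1.3], "delta_rot": [0.03, -0.01, 0.04], "jaw": 0.7}, {"xyz": [-8.25, -1.28, 1.3], "delta_rot": [0.03, -0.01, 0.04], "jaw": 0.7}]'

```text
t: 8.65
position: [0.4752, -0.3024, 0.2438]
orientation: [0.791, 0.612, -0.003, -0.004]
ft_force: [-0.3, -0.6, -0.0]
finger_gap: 0.066
grip_force: 0.0
```

>>> play_rows --moves '[{"xyz": [0, 0, 0], "delta_rot": [0, 0, 0], "jaw": 0.7}, {"xyz": [0, 0, 0], "delta_rot": [0, 0, 0], "jaw": 0.7}]'

```text
t: 8.85
position: [0.4781, -0.2989, 0.2468]
orientation: [0.789, 0.615, -0.002, -0.002]
ft_force: [0.3, 0.5, 0.4]
finger_gap: 0.0655
grip_force: 0.0
```

```bash
python3 - <<'E'
from h import *
c=camera_model('wrist');p,d=snapshot('wrist');cv2.imwrite('pics/w2.png',p[:,:,::-1]);np.savez('w2.npz',p=p,d=d,E=c['extrinsics'])
W=cloud('wrist',d,c);Z=W[...,2]
for n,X in dict(cart=[.482,-.302,.102],tip=press(-.0397,-.1195,.112),nip=press(-.0228,-.1195,.076)).items():print(n,proj('wrist',X,c))
near=np.hypot(W[...,0]-.482,W[...,1]+.302)<.05
for a,b in((.095,.11),(.045,.056)):
    q=W[near&(Z>a)&(Z<b)];print(len(q),q.mean(0),q.min(0),q.max(0), (q.min(0)+q.max(0))/2)
go([.482,-.3025,.07],Rm=tool())
E
```

```text
cart (np.float64(324.1643649719963), np.float64(234.03468691052197))
tip (np.float64(238.8955889124826), np.float64(13.821034468188657))
nip (np.float64(268.55716728451466), np.float64(29.522678670242243))
956 [ 0.48291933 -0.30258624  0.10183744] [ 0.46705139 -0.31903245  0.09515169] [ 0.49816019 -0.2875855   0.10400918] [ 0.48260579 -0.30330898  0.09958043]
833 [ 0.48484489 -0.29417468  0.04996931] [ 0.45742314 -0.32351083  0.04512015] [ 0.5085995  -0.27792355  0.05577634] [ 0.48301132 -0.30071719  0.05044824]
at [ 0.4783 -0.2988  0.2471] [[0.244, 0.97, -0.004], [0.97, -0.244, 0.0], [-0.001, -0.004, -1.0]] t 8.9 F [ 0.8  0.6 -0.5] gap 0.0659
xyz [-0.051  0.105  3.543] rot [-0.03   0.006  0.011]
```

View pics/w2.png

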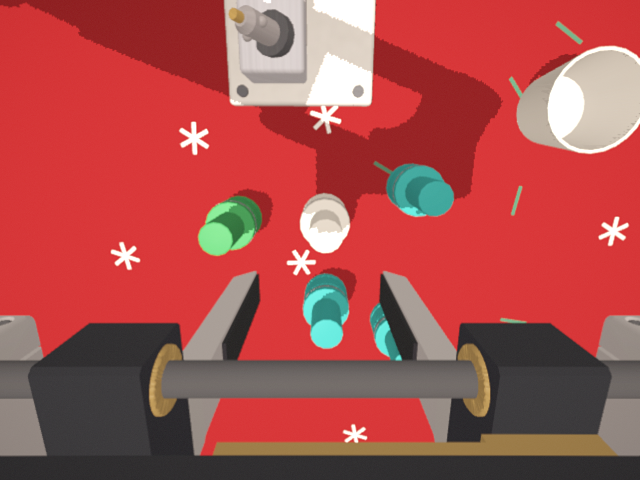

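```bash
cat > nip.py <<'E'
from h import *
ax=-np.sin(np.deg2rad(25))*ex+np.cos(np.deg2rad(25))*ez
def fit(W,x0=(-.0228,-.1195)):
    f0=press(*x0,.076);r=(W-f0).reshape(-1,3);r=r[~np.isnan(r[:,0])]
    r=r[np.linalg.norm(r,axis=1)<.06]
    a=r@ax;r=r[(a>3)|((a>.006)&(a<.034))]
    def res(q,r):
        e=r-q[0]*ex-q[1]*ey;s=e@ax;return np.linalg.norm(e-np.outer(s,ax),axis=1)-.010
    for k in range(3):
        q=least_squares(res,[0,0] if k==0 else q,args=(r,),loss='soft_l1',f_scale=.001).x
        rr=res(q,r); r=r[abs(rr)<(.012,.005,.003)[k]]
    return np.array(x0)+q,len(r),np.std(res(q,r)),r
E
python3 - <<'E'
from nip import *
z=np.load('w2.npz');c=camera_model('wrist');c['extrinsics']=z['E']
print('wrist',fit(cloud('wrist',z['d'],c))[:3])
for n in('top','scene'):
    z=np.load(n+'0.npz');print(n,fit(cloud(n,z['d']))[:3])
E
```

```text
wrist (array([-0.02197075, -0.12167861]), 654, np.float64(0.0007943390902441423))
top (array([-0.02286741, -0.11968158]), 38, np.float64(0.0010912604667320906))
scene (array([-0.0239963 , -0.12085121]), 82, np.float64(0.001276172520055569))
```

>>> play_rows --moves '[{"xyz": [-0.06, 0.1, 0.8], "delta_rot": [-0.03, 0.006, 0.01], "jaw": 0.7}, {"xyz": [-0.06, 0.1, 1.6], "delta_rot": [-0.03, 0.006, 0.01], "jaw": 0.7}, {"xyz": [-0.06, 0.1, 1.6], "delta_rot": [-0.03, 0.006, 0.01], "jaw": 0.7}, {"xyz": [-0.06, 0.1, 1.6], "delta_rot": [-0.03, 0.006, 0.01], "jaw": 0.7}]'

```text
t: 9.3
position: [0.4818, -0.3032, 0.1674]
orientation: [0.789, 0.614, -0.0, -0.0]
ft_force: [-0.2, -0.3, 0.2]
finger_gap: 0.0659
grip_force: 0.0
```

```bash
python3 - <<'E'
from h import *
c=camera_model('wrist');p,d=snapshot('wrist');W=cloud('wrist',d,c);Z=W[...,2]
near=np.hypot(W[...,0]-.482,W[...,1]+.302)<.04
for a,b in((.095,.11),(.045,.056)):
    q=W[near&(Z>a)&(Z<b)];print(len(q),q.mean(0),(q.min(0)+q.max(0))/2)
    if len(q)>10:print(circ(np.ascontiguousarray(q[:,:2])))
go([.4825,-.3025,.07],Rm=tool())
E
```

```text
1661 [ 0.48282095 -0.30235095  0.10177691] [ 0.48250974 -0.30329622  0.09962376]
[ 0.4828148  -0.30249093  0.01109986]
1324 [ 0.48502913 -0.29373371  0.04995056] [ 0.48263216 -0.30080261  0.05047402]
[ 0.4823584  -0.30460279  0.02195235]
at [ 0.4827 -0.3042  0.1694] [[0.246, 0.969, 0.002], [0.969, -0.246, -0.002], [-0.002, 0.003, -1.0]] t 9.35 F [1.1 0.2 0.9] gap 0.0663
xyz [ 0.034 -0.016  1.988] rot [ 0.019  0.011 -0.003]
```

>>> play_rows --moves '[{"xyz": [0.03, -0.01, 0.6], "delta_rot": [0.02, 0.01, 0], "jaw": 0.7}, {"xyz": [0.03, -0.01, 1.2], "delta_rot": [0.02, 0.01, 0], "jaw": 0.7}, {"xyz": [0.03, -0.01, 1.7], "delta_rot": [0.02, 0.01, 0], "jaw": 0.7}, {"xyz": [0.03, -0.01, 1.98], "delta_rot": [0.02, 0.01, 0], "jaw": 0.7}, {"xyz": [0.03, -0.01, 1.98], "delta_rot": [0.02, 0.01, 0], "jaw": 0.7}, {"xyz": [0.03, -0.01, 1.98], "delta_rot": [0.02, 0.01, 0], "jaw": 0.2}, {"xyz": [0.03, -0.01, 1.98], "delta_rot": [0.02, 0.01, 0], "jaw": 0.2}, {"xyz": [0.03, -0.01, 1.98], "delta_rot": [0.02, 0.01, 0], "jaw": 0.2}, {"xyz": [0.03, -0.01, 1.98], "delta_rot": [0.02, 0.01, 0], "jaw": 0.2}]' --grip_force 40

```text
t: 10.25
position: [0.4819, -0.3033, 0.0694]
orientation: [0.79, 0.614, -0.0, -0.0]
ft_force: [-0.1, 0.4, 0.6]
finger_gap: 0.0372
grip_force: 0.0
```

```bash
python3 - <<'E'
from nip import *
n=press(-.0225,-.1210,.076)
g=observe()['position'][2]
print('grip z on cart',g)
for s in(.085,):  # mouth at nipple z=s
    go(n+ax*(s+g),Rm=tool(25))
E
```

```text
grip z on cart 0.06943967565169118
at [ 0.4819 -0.3033  0.0694] [[0.247, 0.969, -0.001], [0.969, -0.247, 0.0], [0.0, -0.001, -1.0]] t 10.25 F [-0.1  0.4  0.6] gap 0.0372
xyz [ 3.412 -2.26  -2.928] rot [-3.132e+00  2.000e-03 -1.300e-02]
```

>>> play_rows --moves '[{"xyz": [0, 0, 0], "delta_rot": [0, 0, 0], "jaw": 0.2}, {"xyz": [0, 0, 0], "delta_rot": [0, 0, 0], "jaw": 0.2}, {"xyz": [0, 0, 0], "delta_rot": [0, 0, 0], "jaw": 0.2}, {"xyz": [0, 0, -0.5], "delta_rot": [0, 0, 0], "jaw": 0.2}, {"xyz": [0, 0, -1.2], "delta_rot": [0, 0, 0], "jaw": 0.2}, {"xyz": [0, 0, -2], "delta_rot": [0, 0, 0], "jaw": 0.2}, {"xyz": [0, 0, -2.9], "delta_rot": [0, 0, 0], "jaw": 0.2}, {"xyz": [0, 0, -2.9], "delta_rot": [0, 0, 0], "jaw": 0.2}]'

```text
t: 11.05
position: [0.484, -0.3048, 0.2204]
orientation: [0.79, 0.614, 0.001, 0.005]
ft_force: [0.7, -1.0, -0.9]
finger_gap: 0.0315
grip_force: 40.4
```

>>> play_rows --moves '[{"xyz": [0.7, -0.5, -0.1], "delta_rot": [-0.7, 0, 0], "jaw": 0.2}, {"xyz": [1.4, -1.0, -0.1], "delta_rot": [-1.4, 0, 0], "jaw": 0.2}, {"xyz": [2.1, -1.5, -0.1], "delta_rot": [-2.1, 0, 0], "jaw": 0.2}, {"xyz": [2.8, -2.0, -0.1], "delta_rot": [-2.8, 0, 0], "jaw": 0.2}, {"xyz": [3.41, -2.26, -0.1], "delta_rot": [-3.13, 0, -0.01], "jaw": 0.2}, {"xyz": [3.41, -2.26, -0.1], "delta_rot": [-3.13, 0, -0.01], "jaw": 0.2}, {"xyz": [3.41, -2.26, -0.1], "delta_rot": [-3.13, 0, -0.01], "jaw": 0.2}, {"xyz": [3.41, -2.26, -0.1], "delta_rot": [-3.13, 0, -0.01], "jaw": 0.2}, {"xyz": [3.41, -2.26, -0.1], "delta_rot": [-3.13, 0, -0.01], "jaw": 0.2}]'

```text
t: 11.95
position: [0.4147, -0.1109, 0.2182]
orientation: [0.771, 0.599, 0.132, 0.169]
ft_force: [-0.6, -1.2, -2.4]
finger_gap: 0.0313
grip_force: 40.8
```

```bash
python3 - <<'E'
from nip import *
n=press(-.0225,-.1210,.076)
go(n+ax*(.06+.0694),Rm=tool(25))
c=camera_model('wrist');p,d=snapshot('wrist');np.savez('w3.npz',p=p,d=d,E=c['extrinsics'])
W=cloud('wrist',d,c);print('nip',fit(W)[:3])
for nm in('scene','top'):
    q,e=snapshot(nm);np.savez(nm+'3.npz',p=q,d=e);u,v=map(int,proj(nm,n+ax*.06))
    I=cv2.resize(q[v-60:v+60,u-60:u+60,::-1],(480,480),interpolation=cv2.INTER_CUBIC)
    globals()[nm+'I']=I
cv2.imwrite('pics/m3.png',np.hstack([cv2.resize(p[:,:,::-1],(400,300)),cv2.resize(sceneI,(300,300)) ]))
E
```

```text
at [ 0.4147 -0.1109  0.2182] [[0.247, 0.88, 0.406], [0.969, -0.225, -0.103], [0.001, 0.419, -0.908]] t 11.95 F [-0.6 -1.2 -2.4] gap 0.0313
xyz [ 0.015 -0.02   0.539] rot [-0.028  0.001 -0.014]
nip (array([-0.03194501, -0.11850763]), 24, np.float64(0.0014407368810392558))
```

View pics/m3.png

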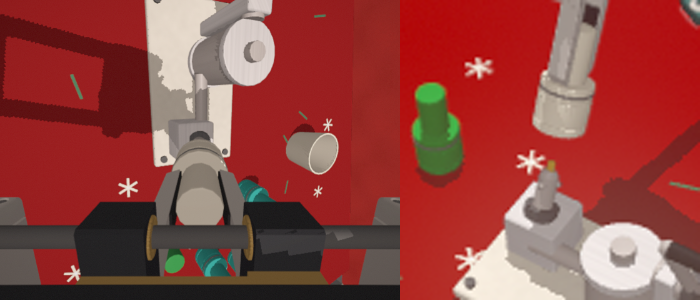

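```bash
python3 - <<'E'
from nip import *
from h import *
s=observe();T=R.from_quat(s['orientation']).as_matrix();tz=-T[:,2]
n=press(-.0225,-.1210,.076)
for nm in('scene','top'):
    z=np.load(nm+'3.npz');W=cloud(nm,z['d']).reshape(-1,3)
    W=W[~np.isnan(W[:,0])]
    m0=s['position']-.0694*tz
    r=W-m0;a=r@tz;rad=np.linalg.norm(r-np.outer(a,tz),axis=1)
    r=r[(a>.003)&(a<.047)&(rad<.033)&(rad>.015)]
    def res(q,r):
        e=r-q[0]*T[:,0]-q[1]*T[:,1];k=e@tz;return np.linalg.norm(e-np.outer(k,tz),axis=1)-.026
    f=least_squares(res,[0,0],args=(r,),loss='soft_l1',f_scale=.001);print(nm,len(r),'cart offset toolxy',f.x,np.std(f.fun))
    q,N,sd,_=fit(cloud(nm,z['d']));print(' nip',q,N,sd)
r=s['position']-n;a=r@ax;print('lateral of TCP vs nipple axis toolxy',(r-a*ax)@T[:,0],(r-a*ax)@T[:,1],'mouth z',a-.0694)
E
```

```text
scene 384 cart offset toolxy [-0.00035365 -0.00152705] 0.0015450702115081625
 nip [-0.02343368 -0.1208896 ] 80 0.001332297796805341
top 53 cart offset toolxy [0.00085625 0.00014864] 0.0010553431300260009
 nip [-0.022786   -0.11932503] 34 0.0008511220564358634
lateral of TCP vs nipple axis toolxy -0.0006396997641985033 0.001168984907602523 mouth z 0.08719229685653472
```

>>> play_rows --moves '[{"xyz": [0.02, -0.02, 0.3], "delta_rot": [-0.03, 0, -0.01], "jaw": 0.2}, {"xyz": [0.02, -0.02, 0.6], "delta_rot": [-0.03, 0, -0.01], "jaw": 0.2}, {"xyz": [0.02, -0.02, 0.75], "delta_rot": [-0.03, 0, -0.01], "jaw": 0.2}, {"xyz": [0.02, -0.02, 0.75], "delta_rot": [-0.03, 0, -0.01], "jaw": 0.2}, {"xyz": [0.02, -0.02, 0.75], "delta_rot": [-0.03, 0, -0.01], "jaw": 0.2}]'

```text
t: 12.6
position: [0.4292, -0.1128, 0.1846]
orientation: [0.77, 0.6, 0.134, 0.172]
ft_force: [-0.2, 0.2, -2.0]
finger_gap: 0.0316
grip_force: 40.8
```

```bash
cat > st.py <<'E'
from nip import *
def st(y=-.1207):
    n=press(-.0225,y,.076);s=observe();T=R.from_quat(s['orientation']).as_matrix();r=s['position']-n;a=r@ax
    print('t',round(s['t'],2),'lat mm',((r-a*ax)@T[:,:2]*1e3).round(2),'mouth mm',((a-.0694)*1e3).round(2),'F tool',(T.T@s['ft_force']).round(1),'M',(T.T@s['wrist_torque']).round(2),'gap',round(s['finger_gap'],4))
    go(n+ax*(.03+.0694),Rm=tool(25))
E
python3 - <<'E'
from st import *
st()
E
```

```text
t 12.6 lat mm [0.6  0.13] mouth mm 50.36 F tool [ 0.1 -1.1  1.7] M [ 0.35 -0.08  0.02] gap 0.0316
at [ 0.4292 -0.1128  0.1846] [[0.245, 0.878, 0.412], [0.97, -0.222, -0.104], [0.0, 0.425, -0.905]] t 12.6 F [-0.2  0.2 -2. ] gap 0.0316
xyz [-0.012 -0.003  0.407] rot [ 0.015 -0.002  0.003]
```

>>> play_rows --moves '[{"xyz": [-0.01, 0, 0.1], "delta_rot": [0.01, 0, 0], "jaw": 0.2}, {"xyz": [-0.01, 0, 0.2], "delta_rot": [0.01, 0, 0], "jaw": 0.2}, {"xyz": [-0.01, 0, 0.3], "delta_rot": [0.01, 0, 0], "jaw": 0.2}, {"xyz": [-0.01, 0, 0.36], "delta_rot": [0.01, 0, 0], "jaw": 0.2}, {"xyz": [-0.01, 0, 0.36], "delta_rot": [0.01, 0, 0], "jaw": 0.2}]'

```text
t: 13.1
position: [0.4361, -0.1148, 0.1671]
orientation: [0.77, 0.6, 0.133, 0.17]
ft_force: [-0.3, 0.1, -1.9]
finger_gap: 0.0317
grip_force: 40.8
```

```bash
python3 - <<'E'
from st import *
st()
E
```

```text
t 13.1 lat mm [ 0.39 -0.76] mouth mm 31.52 F tool [-0.  -1.1  1.6] M [ 0.44 -0.05 -0.01] gap 0.0317
at [ 0.4361 -0.1148  0.1671] [[0.244, 0.879, 0.409], [0.97, -0.222, -0.103], [0.0, 0.422, -0.907]] t 13.1 F [-0.3  0.1 -1.9] gap 0.0317
xyz [-0.008  0.015  0.03 ] rot [-0.005 -0.004  0.005]
```

>>> play_rows --moves '[{"xyz": [-0.01, 0.01, 0.08], "delta_rot": [0, 0, 0], "jaw": 0.2}, {"xyz": [-0.01, 0.01, 0.16], "delta_rot": [0, 0, 0], "jaw": 0.2}, {"xyz": [-0.01, 0.01, 0.24], "delta_rot": [0, 0, 0], "jaw": 0.2}, {"xyz": [-0.01, 0.01, 0.3], "delta_rot": [0, 0, 0], "jaw": 0.2}, {"xyz": [-0.01, 0.01, 0.3], "delta_rot": [0, 0, 0], "jaw": 0.2}]'

```text
t: 13.6
position: [0.4427, -0.1172, 0.154]
orientation: [0.77, 0.6, 0.133, 0.171]
ft_force: [2.3, -1.5, -5.0]
finger_gap: 0.0316
grip_force: 40.5
```

```bash
python3 - <<'E'
from st import *
st()
E
```

```text
t 13.6 lat mm [-0.33  0.06] mouth mm 16.6 F tool [-0.9  0.2  5.7] M [ 0.16 -0.21  0.01] gap 0.0316
at [ 0.4427 -0.1172  0.154 ] [[0.245, 0.879, 0.41], [0.97, -0.222, -0.104], [-0.0, 0.423, -0.906]] t 13.6 F [ 2.3 -1.5 -5. ] gap 0.0316
xyz [ 0.007 -0.001 -0.268] rot [ 0.003 -0.     0.005]
```

>>> play_rows --moves '[{"xyz": [0, 0, 0.06], "delta_rot": [0, 0, 0], "jaw": 0.2}, {"xyz": [0, 0, 0.1], "delta_rot": [0, 0, 0], "jaw": 0.2}, {"xyz": [0, 0, 0.14], "delta_rot": [0, 0, 0], "jaw": 0.2}, {"xyz": [0, 0, 0.16], "delta_rot": [0, 0, 0], "jaw": 0.2}, {"xyz": [0, 0, 0.16], "delta_rot": [0, 0, 0], "jaw": 0.2}, {"xyz": [0, 0, 0.16], "delta_rot": [0, 0, 0], "jaw": 0.2}]'

```text
t: 14.2
position: [0.4458, -0.118, 0.1481]
orientation: [0.77, 0.6, 0.133, 0.171]
ft_force: [-7.0, 1.8, 5.0]
finger_gap: 0.0314
grip_force: 41.6
```

```bash
python3 - <<'E'
from st import *
st()
E
```

```text
t 14.2 lat mm [-0.31  0.42] mouth mm 9.91 F tool [ 0.  -4.4 -7.5] M [ 1.24 -0.22 -0.06] gap 0.0314
at [ 0.4458 -0.118   0.1481] [[0.244, 0.879, 0.41], [0.97, -0.221, -0.104], [-0.001, 0.423, -0.906]] t 14.2 F [-7.   1.8  5. ] gap 0.0314
xyz [ 0.006 -0.008 -0.402] rot [0.002 0.    0.008]
```

>>> play_rows --moves '[{"xyz": [0, -0.01, 0.015], "delta_rot": [0, 0, 0], "jaw": 0.2}, {"xyz": [0, -0.01, 0.03], "delta_rot": [0, 0, 0], "jaw": 0.2}, {"xyz": [0, -0.01, 0.03], "delta_rot": [0, 0, 0], "jaw": 0.2}, {"xyz": [0, -0.01, 0.03], "delta_rot": [0, 0, 0], "jaw": 0.2}]'

```text
t: 14.6
position: [0.4462, -0.1181, 0.147]
orientation: [0.77, 0.6, 0.133, 0.171]
ft_force: [-7.1, 0.8, 5.5]
finger_gap: 0.0315
grip_force: 41.7
```

```bash
python3 - <<'E'
from st import *
st()
for nm in('scene','top'):
    s=observe();T=R.from_quat(s['orientation']).as_matrix();tz=-T[:,2]
    p,d=snapshot(nm);W=cloud(nm,d);V=W.reshape(-1,3);V=V[~np.isnan(V[:,0])]
    m0=s['position']-.0694*tz;r=V-m0;a=r@tz;rad=np.linalg.norm(r-np.outer(a,tz),axis=1)
    r=r[(a>.003)&(a<.047)&(rad<.033)&(rad>.015)]
    # free axis tilt too
    def res(q):
        k=r@tz;e=r-np.outer(q[0]+q[2]*(k-.025),T[:,0])-np.outer(q[1]+q[3]*(k-.025),T[:,1]);k=e@tz
        return np.linalg.norm(e-np.outer(k,tz),axis=1)-.026
    f=least_squares(res,[0,0,0,0],loss='soft_l1',f_scale=.001);print(nm,len(r),f.x.round(4),np.std(f.fun))
    if nm=='scene':
        u,v=map(int,proj(nm,m0));I=cv2.resize(p[v-60:v+60,u-60:u+60,::-1],(480,480),interpolation=cv2.INTER_CUBIC);cv2.imwrite('pics/s5.png',I)
E
```

```text
t 14.6 lat mm [-0.34  0.39] mouth mm 8.77 F tool [-1.  -4.1 -8. ] M [ 1.16 -0.18 -0.  ] gap 0.0315
at [ 0.4462 -0.1181  0.147 ] [[0.244, 0.878, 0.411], [0.97, -0.221, -0.104], [-0.001, 0.424, -0.906]] t 14.6 F [-7.1  0.8  5.5] gap 0.0315
xyz [ 0.007 -0.007 -0.425] rot [0.009 0.001 0.008]
scene 344 [ 0.     -0.0016 -0.0021  0.0155] 0.0015662572948830719
top 28 [0.0008 0.001  0.0312 0.062 ] 0.0007806600095482023
```

View pics/s5.png

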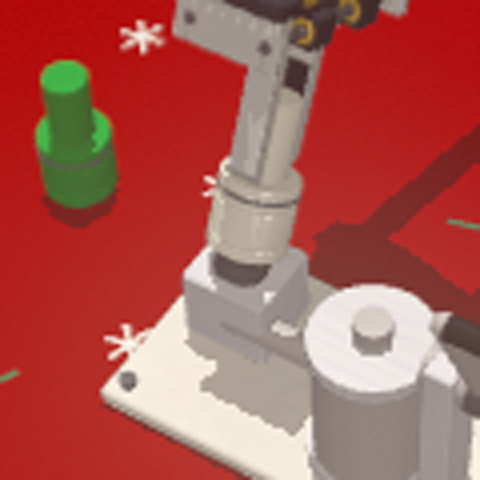

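>>> play_rows --moves '[{"xyz": [0, -0.01, 0.016], "delta_rot": [0, 0, 0], "jaw": 0.2}, {"xyz": [0, -0.01, 0.016], "delta_rot": [0, 0, 0], "jaw": 0.2}, {"xyz": [0, -0.01, 0.016], "delta_rot": [0, 0, 0], "jaw": 0.2}, {"xyz": [0, -0.01, 0.016], "delta_rot": [0, 0, 0], "jaw": 0.2}, {"xyz": [0, -0.01, 0.016], "delta_rot": [0, 0, 0], "jaw": 0.2}]'

```text
t: 15.2
position: [0.4464, -0.1181, 0.1465]
orientation: [0.77, 0.6, 0.133, 0.172]
ft_force: [-7.0, 1.3, 5.8]
finger_gap: 0.0314
grip_force: 41.7
```

```bash
python3 - <<'E'
from st import *
st()
E
```

```text
t 15.2 lat mm [-0.33  0.3 ] mouth mm 8.21 F tool [-0.4 -4.  -8.3] M [ 1.12 -0.2  -0.03] gap 0.0314
at [ 0.4464 -0.1181  0.1465] [[0.244, 0.878, 0.412], [0.97, -0.221, -0.104], [-0.001, 0.425, -0.905]] t 15.2 F [-7.   1.3  5.8] gap 0.0314
xyz [ 0.006 -0.005 -0.436] rot [0.016 0.001 0.008]
```

Pin is about 6.5 mm in, stable and not at the hard stop.

```bash
python3 -c "
from workcell import *
print(sign_off())"
```

```text
the job is handed in; nothing more can be done
None
```

The job is handed in, with no verdict returned: the lever went to its stop and was eased back to rest, and the cartridge is on the nipple, held down with about 10 N and the valve pin an estimated 6.5 mm in, at 15.2 s.

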